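# Push the tall nib chest into its corner

### The job

Push the tall wooden nib chest across the counter until it stands snug and square in the inner corner of the two low wooden strips, up against both the long strip and the short end strip, with its drawer side still turned away from the short strip. It is heavy and tips easily, so push it low, near its base: it must slide upright, without rocking, and must not be lifted. Leave everything else on the counter where it is.

Things in the scene. Friction and masses are not known exactly. Their poses are not given: they have to be found in the camera images.
- chest: tall closed wooden chest of five shallow drawers, loose, 0.7 to 1.0 kg, a plain block 80 (x) x 96 (y) x 180 mm high; origin at the centre of its underside, z up; drawer fronts on its -x face. Pushed within 30 mm of the counter it slides, at about 3 to 8 N; pushed at half height or above it usually tips. Starts 60 to 130 mm short of the end strip, 45 to 105 mm off the long strip, turned up to 0.25 rad
- chest_front (a point): middle of the chest's drawer side (-x face) on the plain plinth, 20 mm above its underside; axes as the chest. Flat brass pulls stick out 3 mm from this face, at 55 mm height and above
- corner: two low light-wood strips, 18 mm thick, 24 mm high, fixed to the counter at right angles; origin on the counter where their inner faces meet. Long strip: along x from -302 to +18 mm, inner face at y = 0, wood on the +y side. Short end strip: along y from -150 to 0 mm, inner face at x = 0, wood on the +x side. The chest belongs on the -x, -y side. Axes turned up to 0.3 rad from the world's
- chest_home (a point): point on the counter at x = -40, y = -48 mm in the corner's frame: the chest's origin lies here, with its axes parallel to the corner's, when it touches both strips. The finger tips grip the wood well: a push that also drags downwards can jam the chest on the counter, a level or very slightly rising one slides it
- ink: ink jar, upright, 48 mm diameter, 62 mm high, behind the long strip; origin at the centre of its underside; leave alone
- loupe: black eye loupe, upright, 38 mm diameter, 36 mm high, on the open side near the free end of the short strip; origin at the centre of its underside; leave alone
- card_box: little card box 36 x 54 x 16 mm, beyond the short strip; origin at the centre of its underside; leave alone
- pen_case: flat wooden pen case 190 (x) x 70 (y) x 26 mm high, on the robot's right; origin at the centre of its underside; leave alone
- tin: metal nib tin 60 (x) x 45 (y) x 22 mm high, near right; origin at the centre of its underside; leave alone
- tape: roll of clear tape lying flat, 68 mm diameter, 20 mm high, near left; origin at the centre of its underside; leave alone
- mallet: small wooden-handled hammer lying along its own x on the left side, about 260 mm long, head at the +x end; leave alone

How it is judged:
By the outcome, as a careful person would: the job done as asked, in the order asked, and still so for the second after the job is handed in, with the robot touching nothing.
It also fails if it takes over 64 s, if anything falls off the work surface, if the arm or the gripper's body presses on something with over 40 N, if the wrist force passes 120 N, or if a joint passes its speed limit or range.

### The arm

A 6-joint arm with a two-finger parallel gripper is mounted at the origin on the work surface. World frame = base frame: x ahead of the robot, y to its left, z up, the work surface at z = 0. Lengths are in m, angles in rad, forces in N, time in s.
With the tool pointing down it reaches from about 0.325 to 0.85 m from the base axis. Payload 4.4 kg.
Tool frame: the origin (TCP) lies midway between the tips of the shut fingers; the grasp point (between the pads) lies 19 mm behind it (ctrl.hold_point_z is the distance from the TCP to the grasp point, in m); z points along the fingers, x is the direction in which the jaws open and shut, and the axes are right-handed (so a half turn about z gives the same grasp; the last joint's range is limited). The gripper opens to 94 mm and grips with 3 to 60 N. Pads are 16 mm wide; open, the fingers measure 119 mm over their backs; the gripper's body (75 mm by 177 mm) begins 78 mm behind the grasp point.
Start: joints at [1.06, 0.207, 1.542, -0, 1.393, -0.15], TCP at [0.202, 0.538, 0.205] pointing down, gripper open.
Joint ranges: [-2.73, 2.73], [-0.86, 2.22], [0.23, 2.46], [-1.11, 4.25], [0.08, 2.63], [-2.82, 2.82]. Speed limits (rad/s): [2.79, 2.79, 3.14, 3.14, 3.14, 3.14].

### API

Orientations are given as a rotation vector (axis times angle).
In Python, from plant import ctrl gives the robot as it stands. The module is installed in compiled form; this text tells all that it offers.
- The arm moves only by the shell command python3 -m jog 'ROWS' [OPENING]. ROWS is text: rows parted by semicolons, each of 6 numbers parted by spaces: the shift along the tool's x, y, z in cm, then the turn, a rotation vector about the tool's x, y, z in degrees. A call has 1 to 12 rows; each row is the pose to reach, as a shift and turn from the pose commanded when the call began, along the tool's axes at that moment; what a row does not reach only later rows make up. A row lasts 1/12 s, in which the tool goes at most 41.7 mm and 7.16 degrees, less where a joint would pass 70% of its speed; a pose out of reach is approached as far as the arm can. A call with a gripper value outside its range is refused whole. OPENING is the opening in per cent of the stroke, from 0 (shut) to 100 (fully open), set as the call begins (- or left out, the last holds). The fingers move at their own pace and stop on an object; the grip force is fixed at half the most. Time passes only in rows, so rows that repeat a pose let the fingers close. It gives the time, the measured TCP pose, the force and the opening at its end, in the units of the state.
- ctrl.read_state(): the state, without advancing time (a new reading comes with each control period).
- ctrl.capture(name): name is "scene" or "top" or "wrist"; returns (picture, depth): 480x640x3 uint8, red, green, blue; 480x640 float32, m along the optical axis (not along the pixel's ray), 0 where there is no reading.
- ctrl.camera_model(name): a dict with "fx", "fy", "cx", "cy" (pixels), "R" (3x3) and "t" (3): a world point X has camera coordinates R X + t. Camera axes: x right, y down, z forward; pixel columns grow to the right and rows downward; lengths in m; the calibration is good to about 2 mm. A picture is of the moment at which its call begins: read the wrist's pose just before it. camera_model takes no time and is no camera call; for the wrist camera it gives the pose at the moment of the call.
- ctrl.hand_in(): hands the job in, once; it reports no verdict.
Trained networks look in the newest picture that a camera, given by its name, has taken for a name from the list of things; names that differ only in an ending like _2 or _b are one class to them, and where a whole thing is asked for, a point or a joint stands for the part that bears it (a point fixed in the world has none). Each returns a list of dicts, best first, with "conf" (0 to 1); they miss things now and then, are a little off and sometimes report something else, mostly with a low value. They report only what shows in the picture. A call takes as long as a camera call.
- ctrl.look_for(camera, name): "at" ([column, row] as shares, 0 to 1, of the picture: columns of its width, rows of its height, amid what is visible of it).
- ctrl.outline_of(camera, name): "mask" (480x640 bool, what is visible of it) and "at" ([column, row] as shares, 0 to 1, of the picture: columns of its width, rows of its height, amid what is visible of it).
The state is a dict: "time_s": time; "q": joint angles; "joint_vel": joint speeds; "joint_torque": joint torques, N m; "ee_pos": TCP position; "tcp_rot": TCP orientation; "force": force on the tool from outside, world axes, zero at the start; "wrist_torque": the same for the moment, N m; "gripper_width": finger opening in m.
Only numpy, scipy, OpenCV 4.12 (cv2) and the standard library are available. Lean on these libraries where they do the work, as an engineer would, in place of code of your own. Each camera call takes 0.05 s, during which the arm holds its last target. There are 200 camera calls.

## Working session

There is one attempt and no reset: what is moved stays moved. The work goes in short steps, Python scripts to look and compute and a shell command to move; the robot and the scene stay as the last step left them, time stands still between calls to the robot, and variables do not carry over. Pictures are saved under pics/ and viewed, about 8 in all and at most 12, crops included, and the job is handed in when it is done.

```bash
mkdir -p pics; cat > h.py <<'E'
import numpy as np, cv2
from plant import ctrl
def cap(n):
    m=ctrl.camera_model(n); im,d=ctrl.capture(n); return im,d,m
def cloud(d,m,mask=None):
    v,u=np.nonzero((d>0)&(mask if mask is not None else True)); z=d[v,u]
    P=np.c_[(u-m['cx'])/m['fx']*z,(v-m['cy'])/m['fy']*z,z]
    return (P-m['t'])@np.array(m['R']),u,v
def save(n,im): cv2.imwrite('pics/'+n,im[:,:,::-1])
E
python3 - <<'E'
from h import *
s=ctrl.read_state();print(s['ee_pos'],s['tcp_rot'],s['time_s'])
for c in['top','scene']:
    im,d,m=cap(c);save(c+'1.png',im)
    np.savez(c+'1.npz',d=d,im=im)
    for n in['chest','corner','ink','loupe','card_box','pen_case','tin','tape','mallet']:
        if c=='scene' and n not in('chest','corner'):continue
        o=ctrl.outline_of(c,n)
        if not o: print(c,n,None);continue
        o=o[0];P,u,v=cloud(d,m,o['mask'])
        print(c,n,round(o['conf'],2),np.round(o['at'],3),o['mask'].sum(),np.round(np.median(P,0),3),np.round(np.percentile(P,[2,98],axis=0),3).tolist())
E
```

```text
[0.20206056 0.53744011 0.20427188] [ 2.58219362  1.78752625 -0.0032727 ] 0.0
top chest 0.78 [0.533 0.452] 1569 [ 0.579 -0.059  0.177] [[0.551, -0.106, 0.012], [0.632, -0.013, 0.185]]
top corner 0.64 [0.451 0.435] 1042 [0.636 0.077 0.022] [[0.399, -0.032, 0.007], [0.723, 0.115, 0.03]]
top ink 0.8 [0.429 0.542] 258 [0.484 0.134 0.06 ] [[0.467, 0.115, -0.002], [0.508, 0.156, 0.068]]
top loupe 0.71 [0.246 0.435] 913 [0.638 0.46  0.023] [[0.489, 0.427, 0.01], [0.736, 0.502, 0.031]]
top card_box 0.62 [0.489 0.363] 233 [0.745 0.022 0.015] [[0.728, -0.003, 0.005], [0.765, 0.048, 0.022]]
top pen_case 0.88 [0.762 0.477] 1659 [ 0.573 -0.483  0.025] [[0.486, -0.519, 0.008], [0.667, -0.45, 0.033]]
top tin 0.71 [0.736 0.611] 377 [ 0.402 -0.421  0.02 ] [[0.371, -0.451, -0.001], [0.433, -0.395, 0.028]]
top tape 0.71 [0.345 0.666] 378 [0.333 0.295 0.018] [[0.302, 0.264, -0.003], [0.366, 0.327, 0.025]]
top mallet 0.68 [0.248 0.423] 925 [0.652 0.46  0.023] [[0.49, 0.424, 0.008], [0.739, 0.504, 0.031]]
scene chest 0.65 [0.477 0.511] 4904 [ 0.63  -0.075  0.132] [[0.561, -0.109, 0.006], [0.639, -0.012, 0.181]]
scene corner 0.64 [0.583 0.544] 1793 [0.69  0.084 0.022] [[0.509, -0.04, -0.001], [0.73, 0.117, 0.026]]
```

View pics/top1.png

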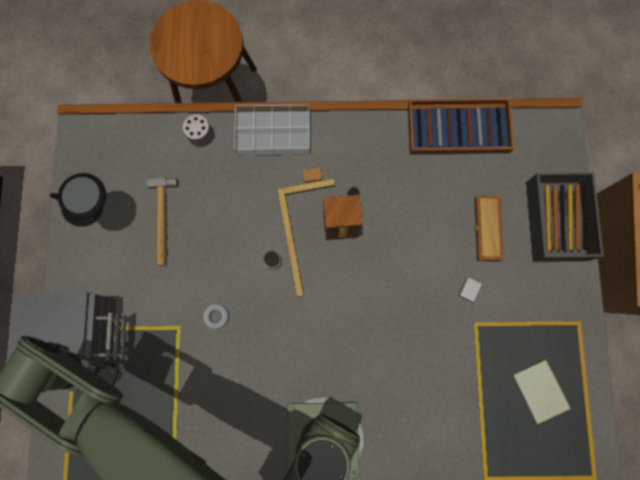

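View pics/scene1.png

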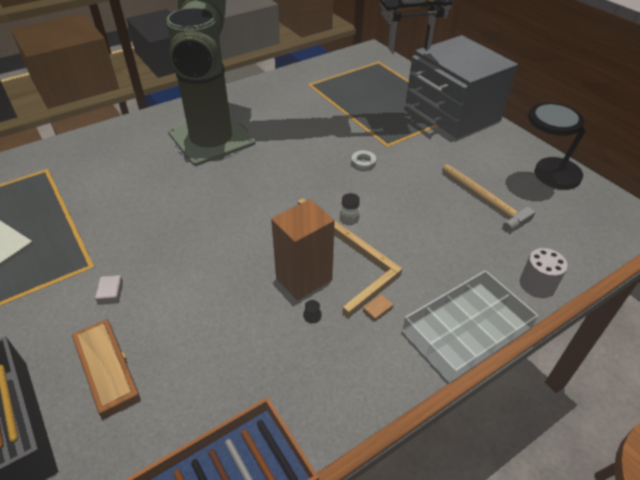

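```bash
cat >> h.py <<'E'
def rect(P):
    r=cv2.minAreaRect((P[:,:2]*1000).astype(np.float32)); return np.round(r[0],1),np.round(r[1],1),round(r[2],1)
E
python3 - <<'E'
from h import *
for c in['top','scene']:
    im,d,m=cap(c)
    P,u,v=cloud(d,m)
    t=P[(abs(P[:,2]-.18)<.012)&(abs(P[:,0]-.59)<.12)&(abs(P[:,1]+.06)<.12)]
    print(c,'chesttop',len(t),rect(t),np.median(t,0))
    o=ctrl.outline_of(c,'corner')[0]['mask']
    Q,u,v=cloud(d,m,o);Q=Q[(Q[:,2]>.016)&(Q[:,2]<.032)]
    # strips: robust line fits; iterate to split
    a=np.arctan2(.115-.05,.7-.4)
    for k in range(3):
        pass
    np.save(c+'Q.npy',Q); print(rect(Q))
    i=np.argsort(Q[:,0]); print(np.round(Q[i][::40],3).tolist())
E
```

```text
top chesttop 1137 (array([593.6, -60.1]), array([82.4, 96.4]), 4.1) [ 0.59293267 -0.05984676  0.17879253]
(array([575.8,  77.4]), array([148.4, 353.3]), 73.9)
[[0.388, 0.063, 0.03], [0.408, 0.063, 0.021], [0.427, 0.06, 0.029], [0.445, 0.068, 0.026], [0.465, 0.071, 0.022], [0.485, 0.08, 0.026], [0.502, 0.08, 0.025], [0.52, 0.089, 0.023], [0.541, 0.086, 0.019], [0.563, 0.091, 0.029], [0.585, 0.1, 0.023], [0.605, 0.094, 0.024], [0.623, 0.109, 0.024], [0.645, 0.1, 0.021], [0.664, 0.1, 0.026], [0.683, 0.103, 0.024], [0.694, 0.117, 0.028], [0.699, 0.048, 0.019], [0.703, 0.027, 0.024], [0.706, 0.085, 0.026], [0.71, 0.033, 0.022], [0.714, 0.059, 0.021], [0.718, -0.029, 0.023], [0.724, -0.023, 0.024]]
scene chesttop 1652 (array([596.1, -58.8]), array([82.5, 98.6]), 3.5) [ 0.60138609 -0.06300386  0.17930033]
(array([560.2,  16.3]), array([323.9, 169.1]), 9.3)
[[0.389, 0.061, 0.02], [0.521, 0.091, 0.022], [0.535, 0.079, 0.024], [0.549, 0.094, 0.024], [0.563, 0.084, 0.018], [0.576, 0.091, 0.026], [0.588, 0.097, 0.022], [0.601, 0.098, 0.024], [0.613, 0.103, 0.025], [0.625, 0.095, 0.021], [0.637, 0.107, 0.024], [0.648, 0.101, 0.022], [0.66, 0.1, 0.023], [0.672, 0.116, 0.025], [0.683, 0.107, 0.025], [0.693, 0.09, 0.025], [0.697, 0.101, 0.022], [0.701, 0.106, 0.023], [0.703, 0.066, 0.028], [0.706, 0.04, 0.025], [0.708, 0.095, 0.024], [0.71, 0.083, 0.016], [0.712, -0.018, 0.022], [0.714, 0.016, 0.023], [0.716, 0.045, 0.025], [0.718, 0.005, 0.024], [0.72, -0.039, 0.022], [0.722, 0.015, 0.022], [0.725, -0.035, 0.025], [0.728, -0.038, 0.024]]
```

The top picture shows the chest at (343,212) with its drawers facing the robot, the strips' corner at (283,190), the ink jar at (272,259), and the loupe at (353,192), right behind the chest. The scene view confirms the loupe at (312,311). So I'll push towards the long strip first, then along it. Next I'll fit the corner and the loupe.

```bash
cat >> h.py <<'E'
from scipy.optimize import least_squares
def seg(p,a,b):
    t=np.clip((p-a)@(b-a)/((b-a)@(b-a)),0,1); return np.linalg.norm(p-a-t[:,None]*(b-a),axis=1)
def fitcorner(Q):
    def f(x):
        c,s=np.cos(x[2]),np.sin(x[2]); p=(Q[:,:2]-x[:2])@np.array([[c,-s],[s,c]])
        # signed outside-box distances (union of boxes)
        def out(lo,hi): return np.linalg.norm(np.maximum(np.maximum(lo-p,p-hi),0),axis=1)
        a=out(np.array([-.302,0]),np.array([.018,.018]));b=out(np.array([0,-.15]),np.array([.018,0]))
        dc=np.minimum(seg(p,np.array([-.293,.009]),np.array([.009,.009])),seg(p,np.array([.009,-.141]),np.array([.009,.009])))
        return np.r_[np.minimum(a,b)*3,dc]
    return least_squares(f,[.7,.1,.15],loss='soft_l1',f_scale=.004).x
E
python3 - <<'E'
from h import *
for c in['top','scene']:
    Q=np.load(c+'Q.npy'); d0=np.load(c+'1.npz');m=ctrl.camera_model(c)
    P,u,v=cloud(d0['d'],m)
    x=fitcorner(Q);print(c,'corner',np.round(x,4))
    s,co=np.sin(x[2]),np.cos(x[2]);R=np.array([[co,-s],[s,co]])
    print('home',x[:2]+R@[-.04,-.048])
    near=(P[:,2]>.008)&(P[:,2]<.05)&(P[:,0]>.6)&(P[:,0]<.75)&(P[:,1]>-.14)&(P[:,1]<-.045)
    im=d0['im'][v,u].astype(int);dark=im.sum(1)<110
    L=P[near&dark];print('loupe',len(L),np.median(L,0),np.percentile(L,[5,95],axis=0).round(3).tolist())
    for C in([.5936,-.0601],[.5961,-.0588]): print('chest in corner',R.T@(np.array(C)-x[:2]))
    o=ctrl.look_for(c,'loupe');print([(np.round(np.array(q['at'])*[640,480]),round(q['conf'],2)) for q in o[:3]])
print(ctrl.read_state()['time_s'])
E
```

```text
top corner [0.6867 0.1031 0.1761]
home [0.65573755 0.04886707]
loupe 16 [ 0.69231656 -0.09961015  0.03442049] [[0.685, -0.106, 0.03], [0.697, -0.088, 0.041]]
chest in corner [-0.12026458 -0.14439758]
chest in corner [-0.11757551 -0.14355561]
[(array([353., 191.]), 0.49)]
scene corner [0.6906 0.103  0.1766]
home [0.65961831 0.04870604]
  return _methods._mean(a, axis=axis, dtype=dtype,
  ret = um.true_divide(
Traceback (most recent call last):
IndexError: index -1 is out of bounds for axis 0 with size 0
```

```bash
cat >> h.py <<'E'
from scipy.spatial.transform import Rotation as Ro
C0=np.array([.6885,.103,0]);TH=.176
RC=Ro.from_euler('z',TH)
def go(p,side,tilt,corner=True):
    """p xyz; side 'y': push +yc, 'x': push +xc. prints row to target from present pose"""
    s=ctrl.read_state(); R0=Ro.from_rotvec(s['tcp_rot'])
    f=np.array([0,1,0.]) if side=='y' else np.array([1,0,0.])
    x=np.array([1,0,0.]) if side=='y' else np.array([0,-1,0.])
    t=np.radians(tilt); z=np.sin(t)*f-np.cos(t)*np.array([0,0,1.])
    M=Ro.from_matrix(np.c_[x,np.cross(z,x),z]); M=RC*M
    P=RC.apply(p)+C0
    print('target',P.round(3),'row',(R0.inv().apply(P-s['ee_pos'])*100).round(2),(R0.inv()*M).as_rotvec(degrees=True).round(1))
def where():
    s=ctrl.read_state(); print('t',s['time_s'],'corner-frame tcp',RC.inv().apply(s['ee_pos']-C0).round(4),'F(c)',RC.inv().apply(s['force']).round(1),'w',s['gripper_width'],'q',np.round(s['q'],2))
E
python3 - <<'E'
from h import *
where()
go([-.117,-.30,.30],'y',0)
E
```

```text
t 0.9 corner-frame tcp [-0.4023  0.5136  0.2055] F(c) [ 0.1 -0.9  0.3] w 0.09385025445172994 q [ 1.06  0.21  1.54  0.    1.39 -0.15]
target [ 0.626 -0.213  0.3  ] row [-55.39  66.07  -9.46] [-0.  -0.  59.3]
```

```bash
python3 -m jog '0 0 -4 0 0 0;0 0 -8 0 0 0;-55.4 66.1 -9.5 0 0 59.3;-55.4 66.1 -9.5 0 0 59.3;-55.4 66.1 -9.5 0 0 59.3;-55.4 66.1 -9.5 0 0 59.3;-55.4 66.1 -9.5 0 0 59.3;-55.4 66.1 -9.5 0 0 59.3;-55.4 66.1 -9.5 0 0 59.3;-55.4 66.1 -9.5 0 0 59.3;-55.4 66.1 -9.5 0 0 59.3;-55.4 66.1 -9.5 0 0 59.3' 35; python3 -c "
from h import *
where();go([-.117,-.30,.30],'y',0)"
```

```text
time_s: 1.9
ee_pos: [0.4076, 0.1734, 0.2931]
tcp_rot: [-3.129, -0.274, -0.002]
force: [0.7, 0.1, 1.1]
gripper_width: 0.0333
t 1.9 corner-frame tcp [-0.2642  0.1185  0.2931] F(c) [ 0.7 -0.   1.1] w 0.03326574118497924 q [ 0.21 -0.14  1.72  0.    1.56  0.03]
target [ 0.626 -0.213  0.3  ] row [14.77 41.84 -0.67] [-0.  -0.1 -0.1]
```

```bash
python3 -m jog '14.8 41.8 -0.7 0 0 0;14.8 41.8 -0.7 0 0 0;14.8 41.8 -0.7 0 0 0;14.8 41.8 -0.7 0 0 0;14.8 41.8 -0.7 0 0 0;14.8 41.8 -0.7 0 0 0;14.8 41.8 -0.7 0 0 0;14.8 41.8 -0.7 0 0 0;14.8 41.8 -0.7 0 0 0;14.8 41.8 -0.7 0 0 0;14.8 41.8 -0.7 0 0 0;14.8 41.8 -0.7 0 0 0'; python3 -c "
from h import *
where();go([-.117,-.26,.10],'y',40);go([-.117,-.24,.016],'y',40)"
```

```text
time_s: 2.9
ee_pos: [0.6271, -0.2157, 0.2979]
tcp_rot: [3.129, 0.268, -0.001]
force: [-0.8, 0.8, -0.5]
gripper_width: 0.0328
t 2.9 corner-frame tcp [-0.1163 -0.3031  0.2979] F(c) [-0.6  0.9 -0.5] w 0.03281789831113627 q [-0.46  0.35  1.18 -0.    1.62 -0.63]
target [ 0.619 -0.173  0.1  ] row [-0.08 -4.33 19.78] [40.1 -0.1 -0.3]
target [ 0.615 -0.154  0.016] row [-0.08 -6.34 28.18] [40.1 -0.1 -0.3]
```

```bash
python3 -m jog '0 -1 3 7 0 0;0 -1 6 14 0 0;0 -1 9 21 0 0;0 -2 12 28 0 0;0 -3 15 35 0 0;-0.1 -4.3 19.8 40.1 0 0;-0.1 -4.3 19.8 40.1 0 0;-0.1 -4.3 19.8 40.1 0 0;-0.1 -4.3 19.8 40.1 0 0'; python3 -c "
from h import *
where();go([-.117,-.24,.015],'y',40)
im,d,m=cap('scene');save('s2.png',im)"
```

```text
time_s: 3.65
ee_pos: [0.618, -0.1674, 0.1034]
tcp_rot: [-2.435, -0.217, 0.078]
force: [0.7, -0.6, 1.7]
gripper_width: 0.0327
t 3.65 corner-frame tcp [-0.1167 -0.2539  0.1034] F(c) [ 0.6 -0.7  1.7] w 0.03265780952754235 q [-0.64  0.76  1.14  0.47  1.77 -0.85]
target [ 0.615 -0.154  0.015] row [-0.03  4.62  7.66] [-0.   0.   0.1]
```

View pics/s2.png

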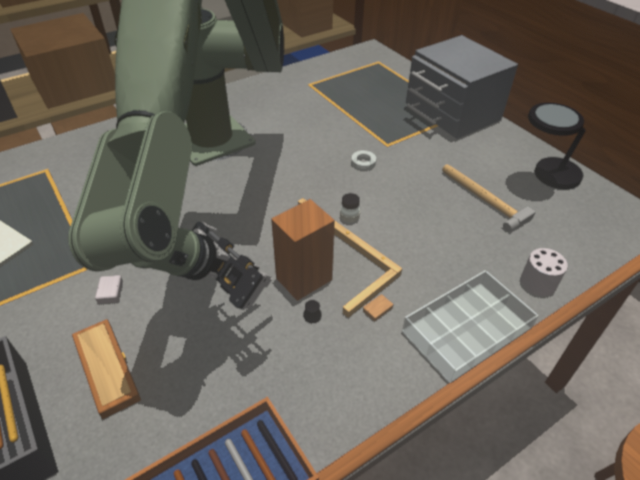

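The fingers at about (240,290) lean towards the chest's -y side and are clear of the loupe at (312,311). Now I'll lower them.

```bash
python3 -m jog '0 1.5 2.5 0 0 0;0 3 5 0 0 0;0 4.6 7.7 0 0 0;0 4.6 7.7 0 0 0;0 4.6 7.7 0 0 0'; python3 -c "
from h import *
where();go([-.117,-.21,.015],'y',40);go([-.117,-.103,.015],'y',40)"
```

```text
time_s: 4.12
ee_pos: [0.6166, -0.1538, 0.0172]
tcp_rot: [-2.437, -0.219, 0.075]
force: [0.2, -0.5, 0.3]
gripper_width: 0.033
t 4.1167 corner-frame tcp [-0.1158 -0.2403  0.0172] F(c) [ 0.1 -0.5  0.3] w 0.03301251277303033 q [-0.63  0.84  1.18  0.46  1.65 -0.9 ]
target [ 0.61  -0.124  0.015] row [-0.12 -2.18  2.11] [ 0.1 -0.1  0.2]
target [ 0.591 -0.019  0.015] row [ -0.1  -10.39   8.98] [ 0.1 -0.1  0.2]
```

```bash
python3 -m jog '0 -0.4 0.33 0 0 0;0 -0.8 0.66 0 0 0;0 -1.2 1 0 0 0;0 -1.6 1.33 0 0 0;0 -2 1.66 0 0 0;0 -2.3 1.9 0 0 0;0 -2.55 2.1 0 0 0;0 -2.8 2.3 0 0 0;0 -3.05 2.5 0 0 0;0 -3.3 2.72 0 0 0;0 -3.55 2.92 0 0 0;0 -3.8 3.13 0 0 0'; python3 -c "
from h import *
where();go([-.117,-.103,.018],'y',40)"
```

```text
time_s: 5.12
ee_pos: [0.6078, -0.1075, 0.0136]
tcp_rot: [-2.439, -0.213, 0.074]
force: [1.9, -3.8, -0.2]
gripper_width: 0.0326
t 5.1167 corner-frame tcp [-0.1163 -0.1931  0.0136] F(c) [ 1.2 -4.1 -0.2] w 0.03264701109625231 q [-0.58  0.8   1.28  0.49  1.58 -0.88]
target [ 0.591 -0.019  0.018] row [-0.09 -7.2   5.43] [ 0.2 -0.2 -0. ]
```

```bash
python3 -m jog '0 -0.27 0.2 0 0 0;0 -0.54 0.41 0 0 0;0 -0.81 0.61 0 0 0;0 -1.08 0.82 0 0 0;0 -1.35 1.02 0 0 0;0 -1.62 1.23 0 0 0;0 -1.89 1.43 0 0 0;0 -2.16 1.64 0 0 0;0 -2.43 1.84 0 0 0;0 -2.7 2.05 0 0 0;0 -2.97 2.25 0 0 0;0 -3.24 2.46 0 0 0'; python3 - <<'E'
from h import *
where();go([-.117,-.103,.018],'y',40)
for c in('scene','top'):
    im,d,m=cap(c);P,u,v=cloud(d,m)
    im_ok=ctrl.outline_of(c,'chest')
    P,u,v=cloud(d,m,im_ok[0]['mask']); t=P[abs(P[:,2]-.179)<.01]
    r=rect(t); print(c,len(t),r,'corner frame',RC.inv().apply(np.r_[r[0]/1000,0]-C0).round(4),'tilt z-range',np.percentile(t[:,2],[5,95]))
    if c=='scene':save('s3.png',im)
E
```

```text
time_s: 6.12
ee_pos: [0.5991, -0.0652, 0.0157]
tcp_rot: [-2.434, -0.215, 0.079]
force: [1.0, -3.0, -3.1]
gripper_width: 0.0327
t 6.1167 corner-frame tcp [-0.1175 -0.1499  0.0157] F(c) [ 0.5 -3.2 -3.1] w 0.032701336294185486 q [-0.54  0.75  1.36  0.51  1.54 -0.87]
target [ 0.591 -0.019  0.018] row [ 0.05 -3.74  2.85] [-0.1  0.   0. ]
scene 1518 (array([582., -13.]), array([82.9, 98. ]), 11.4) corner frame [-0.1252 -0.0956  0.    ] tilt z-range [0.17255048 0.18145197]
top 1115 (array([578.7, -13. ]), array([83.9, 95.2]), 9.6) corner frame [-0.1284 -0.095   0.    ] tilt z-range [0.17317321 0.18403795]
```

View pics/s3.png

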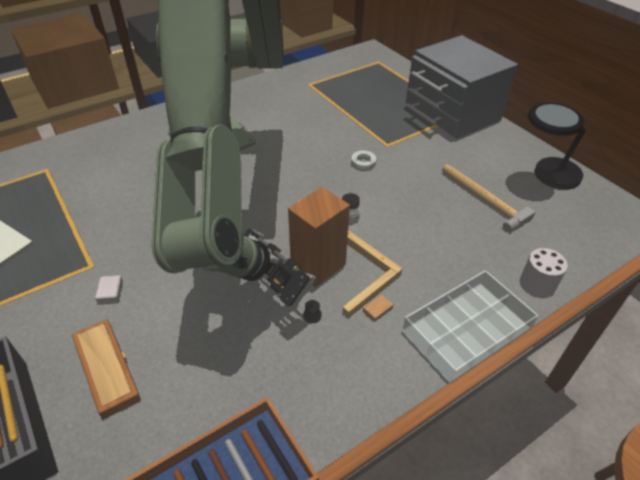

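The chest stands upright and is squaring up, with about 47 mm still to go; the loupe is undisturbed. I'll keep pushing.

```bash
python3 -m jog '0 -0.27 0.21 0 0 0;0 -0.54 0.42 0 0 0;0 -0.81 0.63 0 0 0;0 -1.08 0.84 0 0 0;0 -1.35 1.05 0 0 0;0 -1.62 1.26 0 0 0;0 -1.89 1.47 0 0 0;0 -2.16 1.68 0 0 0;0 -2.43 1.89 0 0 0;0 -2.7 2.1 0 0 0;0 -2.97 2.3 0 0 0;0 -3.2 2.5 0 0 0';python3 -m jog '0 -0.1 0.08 0 0 0;0 -0.2 0.16 0 0 0;0 -0.3 0.24 0 0 0'; python3 -c "
from h import *
where()"
```

```text
time_s: 7.32
ee_pos: [0.592, -0.0251, 0.0173]
tcp_rot: [-2.434, -0.215, 0.079]
force: [-0.1, -4.2, -3.2]
gripper_width: 0.0328
time_s: 7.57
ee_pos: [0.5915, -0.0218, 0.0174]
tcp_rot: [-2.434, -0.215, 0.078]
force: [0.8, -3.6, -3.0]
gripper_width: 0.0327
t 7.5667 corner-frame tcp [-0.1174 -0.1059  0.0174] F(c) [ 0.2 -3.7 -3. ] w 0.03273549894750909 q [-0.49  0.71  1.43  0.53  1.49 -0.84]
```

```bash
python3 -m jog '0 -0.1 0.08 0 0 0;0 -0.2 0.16 0 0 0;0 -0.3 0.24 0 0 0;0 -0.3 0.24 0 0 0'; python3 -m jog '0 -0.08 0.065 0 0 0;0 -0.16 0.13 0 0 0;0 -0.23 0.19 0 0 0;0 -0.23 0.19 0 0 0'; python3 - <<'E'
from h import *
where()
for c in('scene','top'):
    im,d,m=cap(c)
    P,u,v=cloud(d,m,ctrl.outline_of(c,'chest')[0]['mask']); t=P[abs(P[:,2]-.179)<.01]
    r=rect(t); print(c,len(t),r,'corner frame',RC.inv().apply(np.r_[r[0]/1000,0]-C0).round(4))
E
```

```text
time_s: 7.9
ee_pos: [0.5907, -0.0177, 0.0175]
tcp_rot: [-2.433, -0.215, 0.079]
force: [0.8, -3.0, -3.7]
gripper_width: 0.033
time_s: 8.23
ee_pos: [0.5907, -0.0172, 0.0174]
tcp_rot: [-2.438, -0.215, 0.077]
force: [0.4, -7.9, -1.7]
gripper_width: 0.0329
t 8.2333 corner-frame tcp [-0.1173 -0.1012  0.0174] F(c) [-1.  -7.9 -1.7] w 0.032870452818534394 q [-0.48  0.71  1.43  0.53  1.49 -0.84]
scene 1364 (array([574.2,  33.6]), array([80.9, 96.8]), 10.7) corner frame [-0.1247 -0.0483  0.    ]
top 1117 (array([571.3,  33.5]), array([82.6, 96. ]), 10.7) corner frame [-0.1276 -0.0479  0.    ]
```

The chest is now against the long strip: y is -48 mm, it is square to within measurement, and the force rose to 8 N. Next I'll back off and go round to the drawer side.

```bash
python3 -m jog '0 1.5 -1.26 0 0 0;0 3.5 -2.95 0 0 0;0 5.4 -4.5 0 0 0;0 6.9 -5.8 0 0 0;0 6.9 -5.8 0 0 0'; python3 -c "
from h import *
where();go([-.13,-.19,.20],'y',40);go([-.28,-.16,.23],'y',15)"
```

```text
time_s: 8.85
ee_pos: [0.6071, -0.1064, 0.0183]
tcp_rot: [-2.433, -0.212, 0.075]
force: [1.2, -0.0, 0.8]
gripper_width: 0.0328
t 8.85 corner-frame tcp [-0.1168 -0.1919  0.0183] F(c) [ 1.2 -0.2  0.8] w 0.03283862981264237 q [-0.58  0.79  1.28  0.49  1.59 -0.88]
target [ 0.594 -0.107  0.2  ] row [ -1.29 -11.86 -13.77] [-0.1 -0.2 -0.1]
target [ 0.441 -0.104  0.23 ] row [-16.29 -16.07 -14.18] [-25.1  -0.2  -0.1]
```

```bash
python3 -m jog '0 -2.4 -2.8 0 0 0;0 -4.8 -5.5 0 0 0;0 -7.2 -8.3 0 0 0;-1.3 -9.6 -11 0 0 0;-1.3 -11.9 -13.8 0 0 0;-5 -13 -14 -5 0 0;-9 -14 -14 -11 0 0;-13 -15.2 -14 -18 0 0;-16.3 -16.1 -14.2 -25 0 0;-16.3 -16.1 -14.2 -25 0 0;-16.3 -16.1 -14.2 -25 0 0'; python3 -c "
from h import *
where();go([-.26,-.1,.2],'x',0);go([-.21,-.055,.10],'x',35)"
```

```text
time_s: 9.77
ee_pos: [0.438, -0.0973, 0.232]
tcp_rot: [-2.867, -0.258, 0.029]
force: [0.2, -0.5, -0.7]
gripper_width: 0.0328
t 9.7667 corner-frame tcp [-0.2817 -0.1534  0.232 ] F(c) [ 0.1 -0.5 -0.7] w 0.03278408764118278 q [-0.57  0.01  1.73  0.2   1.58 -0.76]
target [ 0.45  -0.041  0.2  ] row [ 2.17 -4.31  4.49] [-12.   11.7  89.6]
target [0.491 0.012 0.1  ] row [ 7.15 -6.03 15.33] [15.4 38.2 82.1]
```

```bash
python3 -m jog '2.2 -4.3 4.5 -12 11.7 89.6;2.2 -4.3 4.5 -12 11.7 89.6;2.2 -4.3 4.5 -12 11.7 89.6;2.2 -4.3 4.5 -12 11.7 89.6;2.2 -4.3 4.5 -12 11.7 89.6;2.2 -4.3 4.5 -12 11.7 89.6;2.2 -4.3 4.5 -12 11.7 89.6;2.2 -4.3 4.5 -12 11.7 89.6;2.2 -4.3 4.5 -12 11.7 89.6;2.2 -4.3 4.5 -12 11.7 89.6;2.2 -4.3 4.5 -12 11.7 89.6;2.2 -4.3 4.5 -12 11.7 89.6'; python3 -c "
from h import *
where();go([-.22,-.055,.15],'x',35);go([-.21,-.055,.015],'x',35)"
```

```text
time_s: 10.77
ee_pos: [0.4527, -0.0438, 0.1961]
tcp_rot: [-2.478, 1.907, 0.014]
force: [0.0, -0.3, 0.1]
gripper_width: 0.0328
t 10.7667 corner-frame tcp [-0.2579 -0.1032  0.1961] F(c) [-0.  -0.3  0.1] w 0.03281512718711757 q [-0.3  -0.05  1.83  0.02  1.36  1.01]
target [0.482 0.01  0.15 ] row [-4.42 -4.15  4.71] [34.7  2.3  4.3]
target [0.491 0.012 0.015] row [-4.13 -5.06 18.21] [34.7  2.3  4.3]
```

```bash
python3 -m jog '-4.4 -4.15 4.7 34.7 2.3 4.3;-4.4 -4.15 4.7 34.7 2.3 4.3;-4.4 -4.15 4.7 34.7 2.3 4.3;-4.4 -4.15 4.7 34.7 2.3 4.3;-4.4 -4.15 4.7 34.7 2.3 4.3;-4.4 -4.15 4.7 34.7 2.3 4.3;-4.4 -4.15 4.7 34.7 2.3 4.3'; python3 -c "
from h import *
where();go([-.21,-.055,.015],'x',35)
im,d,m=cap('top');save('t4.png',im)"
```

```text
time_s: 11.35
ee_pos: [0.4795, 0.0097, 0.149]
tcp_rot: [-2.015, 1.68, -0.526]
force: [0.4, 0.3, 1.0]
gripper_width: 0.0329
t 11.35 corner-frame tcp [-0.2221 -0.0552  0.149 ] F(c) [0.5 0.2 1. ] w 0.03293197322227917 q [-0.39 -0.33  2.31  0.51  0.7   0.68]
target [0.491 0.012 0.015] row [ 0.    6.67 11.69] [0.1 0.3 0.2]
```

View pics/t4.png

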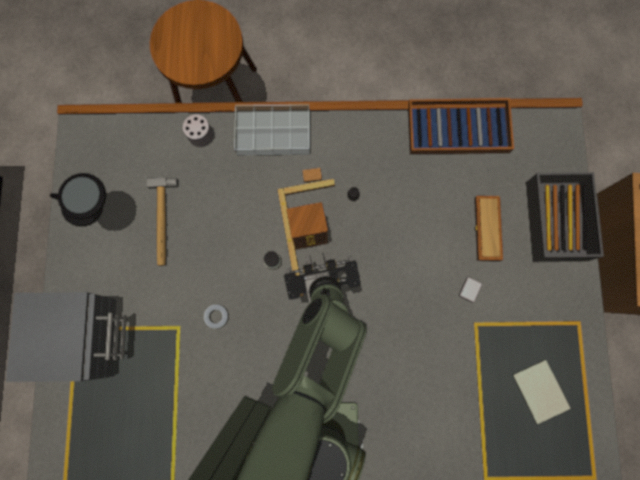

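The chest at (305,222) is square on the long strip, and the gripper at (322,280) is behind its drawer side, clear of the ink jar at (272,259). Now I'll go down.

```bash
python3 -m jog '0 2 3.5 0 0 0;0 4 7 0 0 0;0 6 10.5 0 0 0;0 6.7 11.7 0 0 0;0 6.7 11.7 0 0 0;0 6.7 11.7 0 0 0'; python3 -c "
from h import *
where();go([-.05,-.055,.019],'x',35)"
```

```text
time_s: 11.9
ee_pos: [0.4958, 0.0113, 0.0167]
tcp_rot: [-2.015, 1.675, -0.53]
force: [0.0, -0.3, 1.0]
gripper_width: 0.0332
t 11.9 corner-frame tcp [-0.2058 -0.0566  0.0167] F(c) [-0.  -0.3  1. ] w 0.033156792529341776 q [-0.37  0.08  2.35  1.08  0.35  0.05]
target [0.649 0.04  0.019] row [ -0.04 -12.88   8.77] [-0.1  0.2  0.4]
```

```bash
python3 -m jog '0 -0.33 0.23 0 0 0;0 -0.65 0.45 0 0 0;0 -0.98 0.67 0 0 0;0 -1.3 0.9 0 0 0;0 -1.63 1.12 0 0 0;0 -1.95 1.35 0 0 0;0 -2.2 1.52 0 0 0;0 -2.45 1.7 0 0 0;0 -2.7 1.87 0 0 0;0 -2.95 2.04 0 0 0;0 -3.2 2.22 0 0 0;0 -3.45 2.4 0 0 0'; python3 - <<'E'
from h import *
where();go([-.087,-.055,.019],'x',35)
for c in('scene',):
    im,d,m=cap(c)
    P,u,v=cloud(d,m,ctrl.outline_of(c,'chest')[0]['mask']); t=P[abs(P[:,2]-.179)<.01]
    r=rect(t); print(c,len(t),r,'corner frame',RC.inv().apply(np.r_[r[0]/1000,0]-C0).round(4))
E
```

```text
time_s: 12.9
ee_pos: [0.5332, 0.0185, 0.0163]
tcp_rot: [-2.016, 1.677, -0.534]
force: [-14.0, -4.4, 12.4]
gripper_width: 0.0327
t 12.9 corner-frame tcp [-0.1677 -0.056   0.0163] F(c) [-14.5  -1.9  12.4] w 0.032723133326595266 q [-0.3   0.15  2.27  1.03  0.32  0.16]
target [0.612 0.034 0.019] row [-0.05 -6.76  4.42] [-0.1  0.   0.4]
scene 1439 (array([579.1,  35.3]), array([82.7, 98.2]), 10.1) corner frame [-0.1196 -0.0475  0.    ]
```

The push is dragging down (12 N vertical). I'll ease upward a little.

```bash
python3 -m jog '0 -0.06 -0.08 0 0 0;0 -0.12 -0.16 0 0 0;0 -0.12 -0.16 0 0 0'; python3 -c "
from h import *
where()"; python3 -m jog '0 -0.18 0.09 0 0 0;0 -0.36 0.18 0 0 0;0 -0.54 0.27 0 0 0;0 -0.72 0.36 0 0 0'; python3 -c "
from h import *
where()"
```

```text
time_s: 13.25
ee_pos: [0.5334, 0.019, 0.018]
tcp_rot: [-2.017, 1.676, -0.532]
force: [-4.8, -1.4, -1.7]
gripper_width: 0.033
t 13.25 corner-frame tcp [-0.1674 -0.0555  0.018 ] F(c) [-5.  -0.5 -1.7] w 0.033010217017439614 q [-0.3   0.15  2.27  1.01  0.32  0.17]
time_s: 13.58
ee_pos: [0.5422, 0.0205, 0.0199]
tcp_rot: [-2.016, 1.675, -0.533]
force: [-3.2, -1.0, -2.1]
gripper_width: 0.0328
t 13.5833 corner-frame tcp [-0.1585 -0.0556  0.0199] F(c) [-3.4 -0.5 -2.1] w 0.03279690308932106 q [-0.29  0.16  2.25  0.99  0.32  0.21]
```

```bash
python3 -m jog '0 -0.25 0.165 0 0 0;0 -0.5 0.33 0 0 0;0 -0.75 0.5 0 0 0;0 -1 0.66 0 0 0;0 -1.25 0.83 0 0 0;0 -1.5 1 0 0 0;0 -1.75 1.16 0 0 0;0 -2 1.33 0 0 0;0 -2.25 1.49 0 0 0;0 -2.5 1.66 0 0 0;0 -2.75 1.82 0 0 0;0 -3 1.99 0 0 0'; python3 - <<'E'
from h import *
where();go([-.087,-.055,.021],'x',35)
for c in('scene',):
    im,d,m=cap(c)
    P,u,v=cloud(d,m,ctrl.outline_of(c,'chest')[0]['mask']); t=P[abs(P[:,2]-.179)<.01]
    r=rect(t); print(c,len(t),r,'corner frame',RC.inv().apply(np.r_[r[0]/1000,0]-C0).round(4))
E
```

```text
time_s: 14.58
ee_pos: [0.5786, 0.0268, 0.0217]
tcp_rot: [-2.015, 1.675, -0.535]
force: [-3.9, -1.4, -2.6]
gripper_width: 0.033
t 14.5833 corner-frame tcp [-0.1216 -0.0558  0.0217] F(c) [-4.1 -0.7 -2.6] w 0.03298219806818902 q [-0.25  0.22  2.16  0.91  0.31  0.32]
target [0.612 0.034 0.021] row [-0.06 -2.79  2.05] [-0.2  0.1  0.4]
scene 1575 (array([631.7,  44.9]), array([81.7, 99. ]), 11.2) corner frame [-0.0661 -0.0473  0.    ]
```

```bash
python3 -m jog '0 -0.22 0.155 0 0 0;0 -0.44 0.31 0 0 0;0 -0.66 0.46 0 0 0;0 -0.88 0.61 0 0 0;0 -1.1 0.76 0 0 0;0 -1.32 0.91 0 0 0;0 -1.54 1.06 0 0 0;0 -1.7 1.18 0 0 0'; python3 - <<'E'
from h import *
where()
for c in('scene','top'):
    im,d,m=cap(c)
    P,u,v=cloud(d,m,ctrl.outline_of(c,'chest')[0]['mask']); t=P[abs(P[:,2]-.179)<.01]
    r=rect(t); print(c,len(t),r,'corner frame',RC.inv().apply(np.r_[r[0]/1000,0]-C0).round(4))
E
```

```text
time_s: 15.35
ee_pos: [0.5991, 0.0305, 0.022]
tcp_rot: [-2.015, 1.675, -0.535]
force: [-4.0, -1.9, -2.7]
gripper_width: 0.0327
t 15.35 corner-frame tcp [-0.1007 -0.0557  0.022 ] F(c) [-4.3 -1.1 -2.7] w 0.03268677572409666 q [-0.23  0.25  2.11  0.86  0.3   0.39]
scene 1623 (array([651.2,  49.3]), array([ 82. , 100.2]), 10.3) corner frame [-0.0461 -0.0463  0.    ]
top 1068 (array([648.4,  47.2]), array([81.9, 96.8]), 9.4) corner frame [-0.0493 -0.0479  0.    ]
```

```bash
python3 -m jog '0 -0.1 0.07 0 0 0;0 -0.2 0.14 0 0 0;0 -0.3 0.21 0 0 0;0 -0.4 0.28 0 0 0;0 -0.4 0.28 0 0 0'; python3 -m jog '0 -0.1 0.07 0 0 0;0 -0.2 0.14 0 0 0;0 -0.3 0.21 0 0 0;0 -0.3 0.21 0 0 0'; python3 -c "
from h import *
where()"
```

```text
time_s: 15.97
ee_pos: [0.6038, 0.0313, 0.0221]
tcp_rot: [-2.015, 1.675, -0.535]
force: [-3.0, -0.6, -3.2]
gripper_width: 0.0326
time_s: 16.3
ee_pos: [0.6074, 0.032, 0.0221]
tcp_rot: [-2.015, 1.674, -0.535]
force: [-3.7, 0.3, -2.0]
gripper_width: 0.0329
t 16.3 corner-frame tcp [-0.0922 -0.0557  0.0221] F(c) [-3.6  1.  -2. ] w 0.03292860653032591 q [-0.22  0.26  2.1   0.84  0.3   0.42]
```

```bash
python3 -m jog '0 -0.08 0.056 0 0 0;0 -0.16 0.11 0 0 0;0 -0.24 0.17 0 0 0;0 -0.24 0.17 0 0 0'; python3 -m jog '0 -0.08 0.056 0 0 0;0 -0.16 0.11 0 0 0;0 -0.16 0.11 0 0 0'; python3 -c "
from h import *
where()
for c in('scene','top'):
    im,d,m=cap(c)
    P,u,v=cloud(d,m,ctrl.outline_of(c,'chest')[0]['mask']); t=P[abs(P[:,2]-.179)<.01]
    r=rect(t); print(c,len(t),r,'corner frame',RC.inv().apply(np.r_[r[0]/1000,0]-C0).round(4))
"
```

```text
time_s: 16.63
ee_pos: [0.6103, 0.0325, 0.022]
tcp_rot: [-2.015, 1.675, -0.535]
force: [-3.2, -1.5, -3.3]
gripper_width: 0.0329
time_s: 16.88
ee_pos: [0.6116, 0.0331, 0.0216]
tcp_rot: [-2.015, 1.675, -0.534]
force: [-5.0, -0.3, -2.7]
gripper_width: 0.0331
t 16.8833 corner-frame tcp [-0.0879 -0.0554  0.0216] F(c) [-4.9  0.5 -2.7] w 0.033093651881161285 q [-0.21  0.27  2.08  0.83  0.3   0.43]
scene 1589 (array([658.3,  50. ]), array([83.1, 99.2]), 10.0) corner frame [-0.039  -0.0469  0.    ]
top 1078 (array([655.8,  48.6]), array([82.1, 96.1]), 10.4) corner frame [-0.0417 -0.0478  0.    ]
```

Nearly there. I'll press on until the force shows clear contact.

```bash
python3 -m jog '0 -0.08 0.056 0 0 0;0 -0.16 0.11 0 0 0;0 -0.16 0.11 0 0 0'; python3 -m jog '0 -0.08 0.05 0 0 0;0 -0.16 0.1 0 0 0;0 -0.16 0.1 0 0 0'
```

```text
time_s: 17.33
ee_pos: [0.6122, 0.0337, 0.0209]
tcp_rot: [-2.016, 1.675, -0.532]
force: [-9.9, -2.1, 0.5]
gripper_width: 0.0334
time_s: 17.58
ee_pos: [0.6126, 0.0339, 0.0206]
tcp_rot: [-2.017, 1.676, -0.531]
force: [-19.8, -4.8, 9.3]
gripper_width: 0.0328
```

The chest stopped and the force rose to 20 N, so it is on the end strip. I'll back off and check.

```bash
python3 -m jog '0 0.3 -0.25 0 0 0;0 1 -0.75 0 0 0;0 2.5 -1.75 0 0 0;0 4.5 -3.15 0 0 0;0 6.5 -4.5 0 0 0;0 6.5 -4.5 0 0 0'; python3 -c "
from h import *
where()
for c in('scene','top'):
    im,d,m=cap(c)
    P,u,v=cloud(d,m,ctrl.outline_of(c,'chest')[0]['mask']); t=P[abs(P[:,2]-.179)<.01]
    r=rect(t); print(c,len(t),r,'corner frame',RC.inv().apply(np.r_[r[0]/1000,0]-C0).round(4))
    if c=='scene': save('s5.png',cv2.resize(im[160:360,240:460],None,fx=3,fy=3,interpolation=3))
    else: save('t5.png',cv2.resize(im[160:280,240:400],None,fx=5,fy=5,interpolation=3))
"
```

```text
time_s: 18.08
ee_pos: [0.5363, 0.0186, 0.0218]
tcp_rot: [-2.013, 1.677, -0.537]
force: [-0.8, -0.5, -0.7]
gripper_width: 0.0329
t 18.0833 corner-frame tcp [-0.1646 -0.0564  0.0218] F(c) [-0.9 -0.3 -0.7] w 0.0328733605511833 q [-0.3   0.14  2.26  1.    0.32  0.19]
scene 1585 (array([657.7,  50. ]), array([81.7, 97.7]), 10.0) corner frame [-0.0396 -0.0468  0.    ]
top 1061 (array([655.5,  48.9]), array([82.6, 96. ]), 9.6) corner frame [-0.042  -0.0475  0.    ]
```

View pics/s5.png

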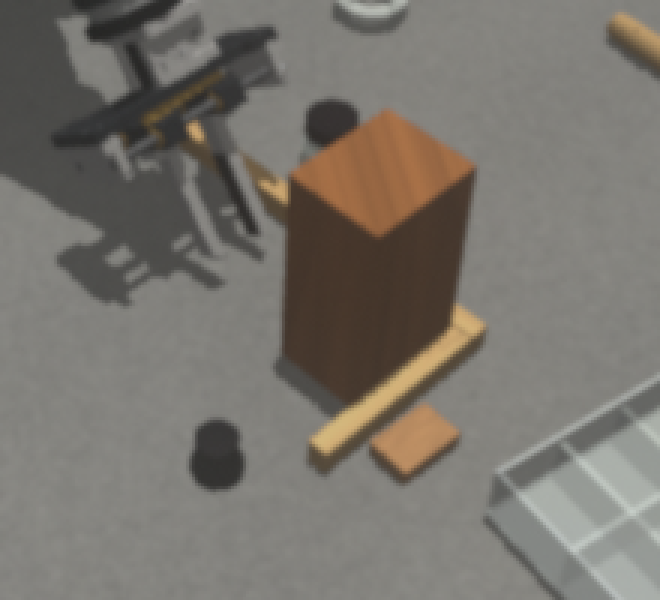

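View pics/t5.png

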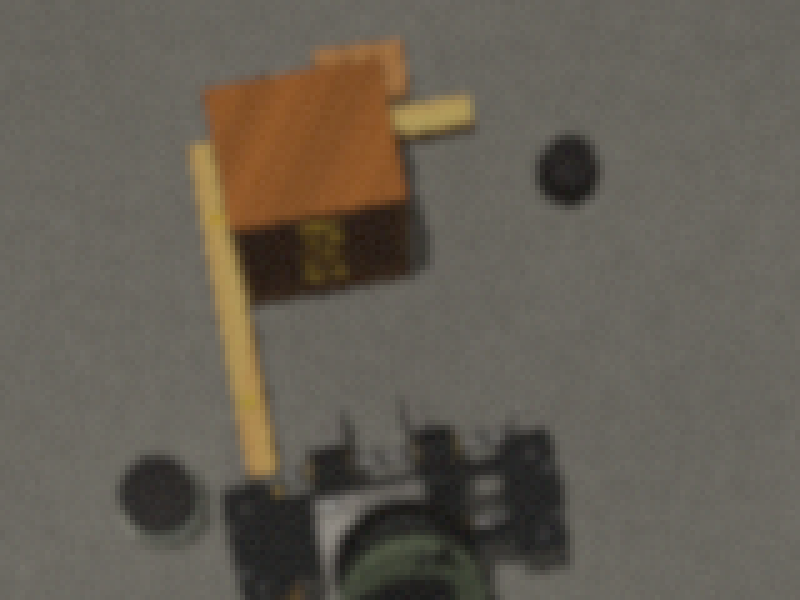

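```bash
python3 -c "
from h import *
im,d,m=cap('wrist');save('w6.png',im)
print('cam at',-np.array(m['R']).T@m['t'],'looks',np.array(m['R'])[2])
go([-.21,-.055,.16],'x',35)
"
```

```text
cam at [0.49584094 0.01223348 0.21087655] looks [ 0.35465047  0.05922959 -0.93312105]
target [0.491 0.012 0.16 ] row [ -0.21  -3.88 -14.03] [-0.4 -0.   0.5]
```

View pics/w6.png

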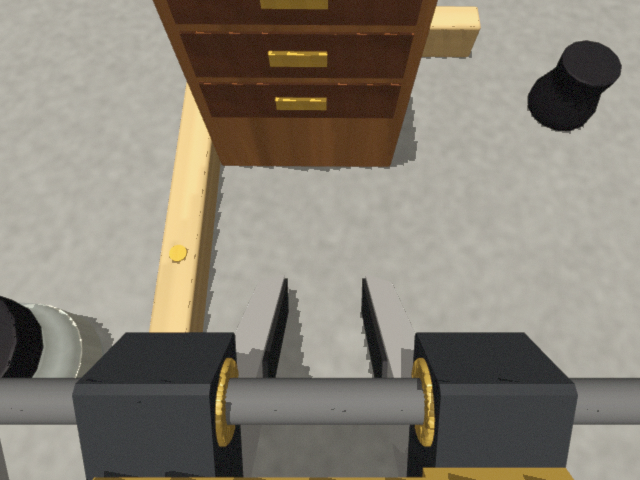

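The wrist view shows the drawer face's lower-left corner at (222,165), close to the strip's inner face. I'll zoom in to judge the gap.

```bash
python3 -c "
from h import *
im=cv2.imread('pics/w6.png');cv2.imwrite('pics/w6z.png',cv2.resize(im[80:230,150:300],None,fx=4,fy=4,interpolation=0))
m=ctrl.camera_model('wrist')
# assume home pose; project strip inner lines and chest corner at the face, anchored in corner frame
for p in([-.08,0,0],[-.08,-.096,0],[-.08,0,.024],[-.12,0,0],[-.12,0,.024],[-.12,.018,.024],[-.08,-.003,0]):
    X=RC.apply(p)+C0; c=np.array(m['R'])@X+m['t']; print(p,np.round([m['fx']*c[0]/c[2]+m['cx'],m['fy']*c[1]/c[2]+m['cy']],1))
"
```

```text
[-0.08, 0, 0] [225.7 163.9]
[-0.08, -0.096, 0] [395.4 165.4]
[-0.08, 0, 0.024] [215.9 139.5]
[-0.12, 0, 0] [218.9 229.4]
[-0.12, 0, 0.024] [207.7 210.4]
[-0.12, 0.018, 0.024] [170.1 210.1]
[-0.08, -0.003, 0] [231.  163.9]
```

View pics/w6z.png

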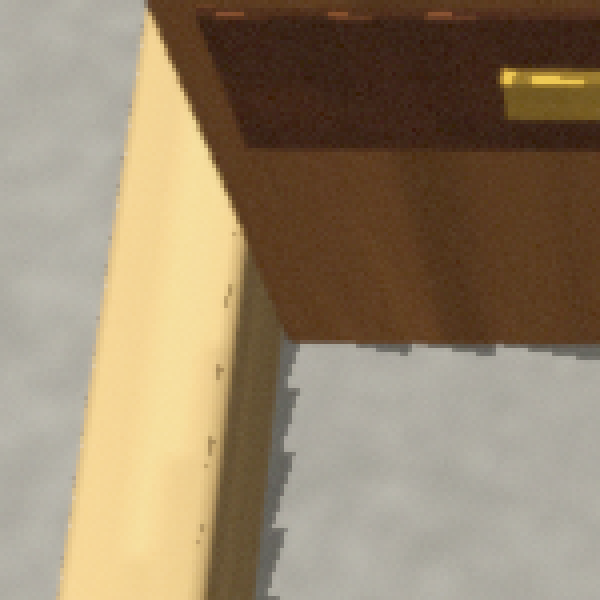

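The chest's corner meets the strip with a gap of about 1 mm or less, and its edge touches the strip's top edge. It is snug on both sides. I'll lift the arm clear, do a last check and hand in.

```bash
python3 -m jog '0.5 0.8 -2.6 0 0 0;0.5 0 -5 0 0 0;0.5 -1 -8 0 0 0;0.5 -2 -11 0 0 0;0.5 -3.9 -14 0 0 0;0.5 -3.9 -14 0 0 0;0.5 -3.9 -14 0 0 0;0.5 -3.9 -14 0 0 0;0.5 -3.9 -14 0 0 0'; python3 -c "
from h import *
where()
for c in('scene','top'):
    im,d,m=cap(c)
    for n in['chest','ink','card_box','loupe']:
        o=ctrl.outline_of(c,n)
        if not o: print(n,None);continue
        P,u,v=cloud(d,m,o[0]['mask'])
        if n=='chest': P=P[abs(P[:,2]-.179)<.01];r=rect(P);print(c,r,RC.inv().apply(np.r_[r[0]/1000,0]-C0).round(4))
        else: print(c,n,np.median(P,0).round(3))
ctrl.hand_in()
"
```

```text
time_s: 19.08
ee_pos: [0.49, 0.0063, 0.1567]
tcp_rot: [-2.016, 1.676, -0.531]
force: [0.3, 0.2, 0.2]
gripper_width: 0.033
t 19.0833 corner-frame tcp [-0.2123 -0.0604  0.1567] F(c) [0.3 0.1 0.2] w 0.03297325588665452 q [-0.39 -0.31  2.28  0.5   0.71  0.69]
scene (array([658.7,  49.9]), array([81.1, 98.6]), 10.0) [-0.0386 -0.0471  0.    ]
scene ink [0.494 0.129 0.06 ]
scene card_box [0.752 0.02  0.015]
loupe None
top (array([656. ,  48.7]), array([83.8, 95.4]), 9.7) [-0.0415 -0.0478  0.    ]
top ink [0.485 0.133 0.059]
top card_box [0.757 0.006 0.016]
top loupe [ 0.682 -0.098  0.031]
the job is handed in; nothing more can be done
```

The chest stands in the inner corner, up against both strips, with its drawer side away from the short strip. I handed the job in at about 19 s of robot time.

I pushed it low, first against the long strip, then along it to the end strip. It stayed upright in every picture I checked.

**Last checks**
- **Position:** in the corner's frame it measured (-38.6, -47.1) mm from the scene camera and (-41.5, -47.8) mm from the top camera. Home is (-40, -48), so both agree within the 2 mm calibration.
- **Squareness:** it reads 9.7 to 10.0°, and the strips are at about 10.1°.
- **Contact:** it stopped firmly on both strips, at about 8 N against the long one and about 20 N against the end one. A wrist close-up showed at most about 1 mm of gap at the long strip. I did not press it against the long strip again after the second push.

**Problems and disagreements**
- **Downward drag:** early in the second push the fingers dragged down on the chest (about 12 N vertical) and it nearly jammed. Raising the tool 2 mm cured it.
- **Card box:** the top camera's reading shifted about 20 mm from the start, to (0.757, 0.006) m. The chest now hides part of the box from that camera, and the chest stopped at the strip in front of it, so I don't think it moved. I have no earlier scene-camera reading to confirm that.
- **Loupe and ink:** the scene camera did not find the loupe at the end. The top camera put it about 10 mm from my rough first estimate, and it looked untouched in the pictures. The ink jar was within about 1 mm of its starting reading.
- **Tape, tin, pen case and mallet:** I did not measure these again; the arm never worked near them.

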